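# Find the concealed catch of the instrument drawer

### The job

The low metal cabinet's drawer has no handle: one of the four flush round discs in its flat top panel is the concealed catch. With the fingertips feel from disc to disc for the one that gives, press it in until the drawer springs open, then let go. Do not lift, carry or knock anything lying on or around the cabinet.

Things in the scene. Friction and masses are not known exactly. Their poses are not given: they have to be found in the camera images.
- cabinet: Low grey cabinet, bare metal top panel, fixed: 140 mm deep (x), 250 wide (y), 70 tall (z up). Origin: centre of its underside. Drawer front: its -x face. Four like metal discs, 47 mm across, lie in 50 mm holes in a row at x = -20, y = -87, -29, 29, 87 mm, tops 2 mm below the panel's. One, varying by start, is the catch; the others are solid. A loose block lies on the panel from x = +25 mm back.
- disc_row (a point): middle of the row of discs, on the cabinet's axes, at the height of the discs' tops (68 mm above the bench). The catch button sinks straight down up to 6 mm (to 8 mm below the panel); it starts to yield at about 2 N, is fully down at about 5 N and springs back up when let go. Fingertips up to 40 mm across fit into a hole.
- catch (a joint): how far the catch button is pressed in, m: 0 up, 0.006 fully in; the drawer is released at about 0.004
- drawer (a joint): how far the drawer stands out of the cabinet towards the cabinet's -x, m: 0 shut (latched), 0.04 fully out. Once released its own spring drives it out within about a second, and it stays out
- plaster_blank_3_mid (a point): cream plaster block lying loose on the rear strip of the cabinet's top panel, 30x60x14 mm; point at its centre, 7 mm above the panel
- plaster_blank_2_mid (a point): cream plaster block lying loose on the bench behind the cabinet, 48x48x20 mm; point at its centre
- loop_tool_1_mid (a point): wooden loop tool lying on the bench left of the cabinet, 19x169x9 mm; point at its middle
- marker_mid (a point): marker pen lying on the bench left of the cabinet, 17x135x16 mm; point at its middle, 5 mm up

How it is judged:
On the way:
1. the catch button is pressed in (3 mm or more) (value of joint catch above 0.003 m), for 0.04 s.
At the end, for the whole second after the job is handed in: the drawer stands out at least 35 mm, the catch button has been let go and is back up (within 1 mm), and every loose thing is within 20 mm of where it lay (value of joint drawer above 0.035 m and value of joint catch below 0.001 m and distance of each of plaster_blank_3_mid, plaster_blank_2_mid, loop_tool_1_mid, marker_mid from where it was at the start of the episode below 0.02 m); the robot touches nothing.
It fails at once if a loose thing is lifted, carried or knocked more than 20 mm from its place (distance of any of plaster_blank_3_mid, plaster_blank_2_mid, loop_tool_1_mid, marker_mid from where it was at the start of the episode above 0.02 m).
It also fails if it takes over 48 s, if anything falls off the work surface, if the arm or the gripper's body presses on something with over 40 N, if the wrist force passes 120 N, or if a joint passes its speed limit or range.

### The arm

A 7-joint arm with a two-finger parallel gripper is mounted at the origin on a cart in front of the work surface, level with it; the furniture and walls round the work are solid. World frame = base frame: x ahead of the robot, y to its left, z up, the work surface at z = 0. Lengths are in m, angles in rad, forces in N, time in s.
With the tool pointing down it reaches from about 0.425 to 0.925 m from the base axis. Payload 6.8 kg.
Tool frame: the origin (TCP) lies on the front face of the gripper's body, between the roots of the fingers; the fingertips stand 73 mm ahead of it and the grasp point (between the pads) lies 54 mm ahead of it (env.nose_length is the distance from the TCP to the fingertips, in m); z points along the fingers, y is the direction in which the jaws open and shut (so a half turn about z gives the same grasp; the last joint's range is limited). The gripper opens to 85 mm and grips with 20 to 120 N. Pads are 22 mm wide; open, the fingers measure 114 mm over their backs; the gripper's body (76 mm by 85 mm) begins 54 mm behind the grasp point. The pads swing forward as they close: fully open they stand 13 mm farther back than shut.
Start: joints at [1.175, 0.477, 0.022, 1.555, -0.011, 1.109, -0.083], TCP at [0.192, -0.647, 0.304] pointing down, gripper open.
Joint ranges: [-2.96, 2.96], [-0.34, 2.1], [-1.41, 1.46], [0.24, 2.44], [-1.37, 4.51], [0.17, 1.92], [-2.96, 2.96]. Speed limits (rad/s): [2.39, 2.39, 3.14, 3.14, 3.14, 3.14, 3.14].

### API

Orientations are given as a unit quaternion [w, x, y, z].
In Python, from cell import env, kin, camera, calibration, job gives the robot as it stands. The module is installed in compiled form; this text tells all that it offers. Calls block until the motion is done:
- env.reach(position, orientation): joint-space move of the TCP to a pose.
- env.movel(position, velocity=0.15, rot=None, stop_force=None): straight line of the TCP; rot=None keeps the orientation; velocity is the mean speed in m/s. With stop_force (N) it stops when the force on the tool has changed by that much, and returns True; else False.
- env.goto_joints(angles): joint-space move.
- env.grip(opening, f_grip=None): finger opening in m; f_grip is the grip in N (None keeps the last); returns when the fingers have stopped.
- env.dwell(seconds).
- kin.inverse_kinematics(position, orientation): joint angles nearest the present ones, or None.
- env.get_state(): the state.
- camera(name): name is "side" or "top" or "wrist"; returns (picture, depth): 384x512x3 uint8, blue, green, red; 384x512 float32, m along the optical axis (not along the pixel's ray), 0 where there is no reading.
- calibration(name): a dict with "fx", "fy", "cx", "cy" (pixels), "k1" (the pictures are not rectified: a ray, as slopes to the right and down, at radius r is drawn at 1 + k1 r^2 times it, then the intrinsics apply), "rvec" (rotation vector, rad) and "tvec" (3), from world to camera coordinates, as OpenCV has them. Camera axes: x right, y down, z forward; pixel columns grow to the right and rows downward; lengths in m; the calibration is good to about 2 mm. A picture is of the moment at which its call begins: read the wrist's pose just before it. calibration takes no time and is no camera call; for the wrist camera it gives the pose at the moment of the call.
A pose or a line that the arm cannot do raises env.PlanningError and nothing moves.
- job.job_done(): hands the job in, once; it reports no verdict.
The state is a dict: "time": time; "qpos": joint angles; "joint_velocities": joint speeds; "joint_torque": joint torques, N m; "tcp_pos": TCP position; "orientation": TCP orientation; "force": force on the tool from outside, world axes, zero at the start; "torque": the same for the moment, N m; "opening": finger opening in m.
Only numpy, scipy, OpenCV 4.12 (cv2) and the standard library are available. Lean on these libraries where they do the work, as an engineer would, in place of code of your own. Each camera call takes 0.05 s, during which the arm holds its last target.

## Working session

There is one attempt and no reset: what is moved stays moved. The work goes in short steps, each a Python script; the robot and the scene stay as the last script left them, time stands still between calls to the robot, and variables do not carry over. Pictures are saved under pics/ and viewed, and the job is handed in when it is done.

```bash
mkdir -p pics; python3 - <<'E'
from cell import env,camera,calibration
import cv2,numpy as np
s=env.get_state();print(s['time'],s['tcp_pos'],s['orientation'],s['force'],s['opening'])
for n in("side","top"):
    p,d=camera(n);cv2.imwrite(f"pics/{n}0.png",p);np.save(f"pics/{n}0.npy",d);c=calibration(n);print(n,c)
E
```

```text
0.0 [ 0.19144883 -0.64681086  0.30293919] [-8.62575247e-04  9.89664146e-01  1.43401870e-01 -1.95641970e-04] [-0.10559454  0.42464942  0.00207825] 0.08552959021483296
side {'fx': 371.40825535742545, 'fy': 371.40825535742545, 'cx': 258.8730129103138, 'cy': 189.6242430143872, 'k1': -0.11258497847579794, 'rvec': array([ 0.56769182, -2.55680002,  1.33139669]), 'tvec': array([0.48284192, 0.28683554, 0.56853732])}
top {'fx': 359.4701723885604, 'fy': 359.4701723885604, 'cx': 257.42974851547416, 'cy': 191.9680888280632, 'k1': -0.024492103709177773, 'rvec': array([ 2.18828036, -2.20527249,  0.05827937]), 'tvec': array([-0.1445333 ,  0.59394757,  0.90083964])}
```

View pics/side0.png

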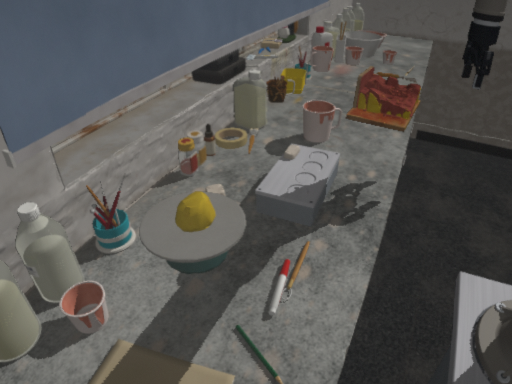

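View pics/top0.png

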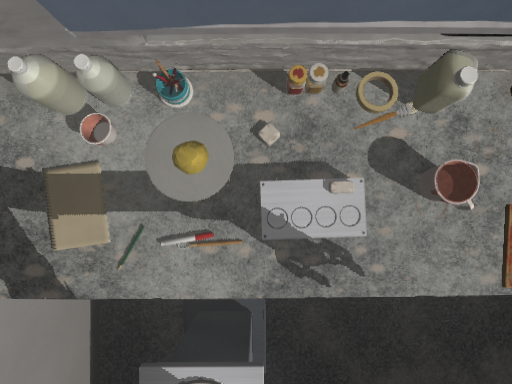

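The top view shows the cabinet at about columns 262–366 and rows 179–240. The discs lie near (277,217), (302,217), (326,216) and (350,215), with the block on the panel at (342,187). The side view shows the same row from (318,155) to (297,197). Next I'll zoom in.

```bash
python3 - <<'E'
import cv2
a=cv2.imread("pics/top0.png")[165:255,250:380];cv2.imwrite("pics/topz.png",cv2.resize(a,None,fx=6,fy=6,interpolation=cv2.INTER_CUBIC))
a=cv2.imread("pics/side0.png")[135:235,245:355];cv2.imwrite("pics/sidez.png",cv2.resize(a,None,fx=6,fy=6,interpolation=cv2.INTER_CUBIC))
E
```

```text
(no output)
```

View pics/topz.png

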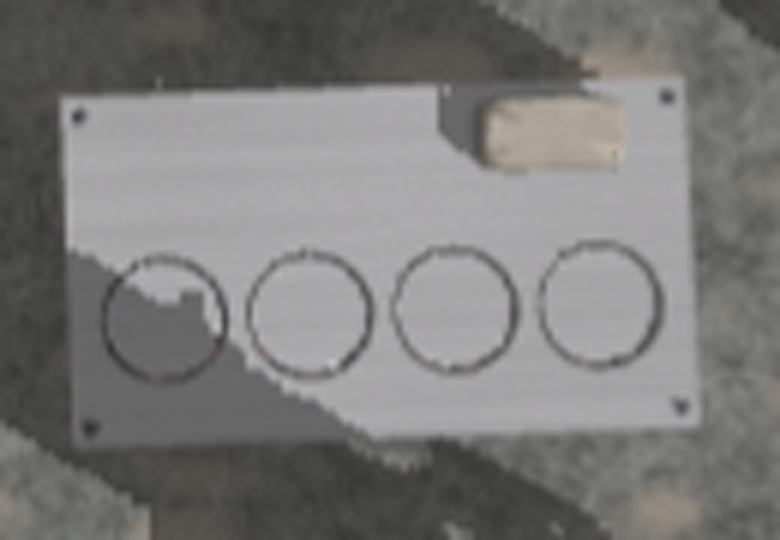

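View pics/sidez.png

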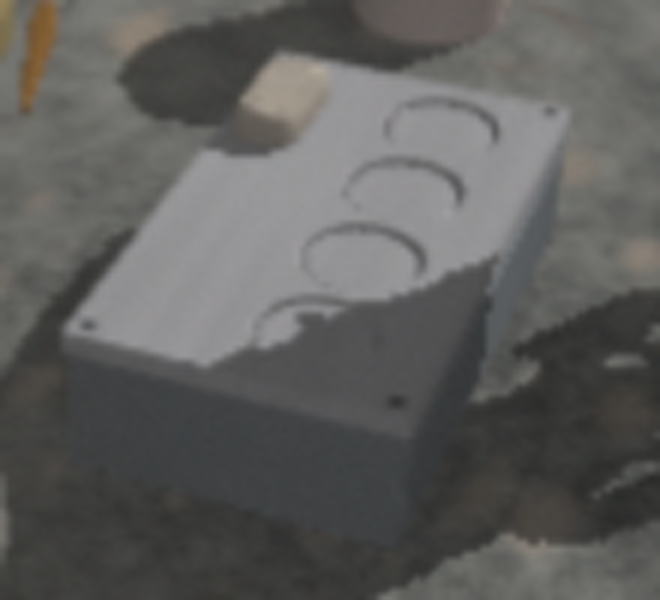

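```bash
cat > h.py <<'E'
import numpy as np,cv2
def ray(c,px):
    K=np.array([[c['fx'],0,c['cx']],[0,c['fy'],c['cy']],[0,0,1]])
    u=cv2.undistortPointsIter(np.array([[px]],float),K,np.array([c['k1'],0,0,0,0.]),None,None,(3,50,1e-9))[0,0] if hasattr(cv2,'undistortPointsIter') else cv2.undistortPoints(np.array([[px]],float),K,np.array([c['k1'],0,0,0,0.]))[0,0]
    R=cv2.Rodrigues(c['rvec'])[0]
    d=R.T@np.array([u[0],u[1],1]);o=-R.T@c['tvec'];return o,d
def onz(c,px,z):
    o,d=ray(c,px);return o+d*(z-o[2])/d[2]
def tri(r1,r2):
    (o1,d1),(o2,d2)=r1,r2
    t=np.linalg.lstsq(np.c_[d1,-d2],o2-o1,rcond=None)[0]
    a,b=o1+t[0]*d1,o2+t[1]*d2
    return (a+b)/2,np.linalg.norm(a-b)
E
python3 - <<'E'
from h import *
from cell import calibration
T,S=calibration("top"),calibration("side")
d=np.load("pics/top0.npy")
t=lambda u,v:((u+.5)/6-.5+250,(v+.5)/6-.5+165)
s=lambda u,v:((u+.5)/6-.5+245,(v+.5)/6-.5+135)
for a,b in(((79,117),(89,325)),((90,429),(397,401)),((682,406),(551,111))):
    print("screw",*tri(ray(T,t(*a)),ray(S,s(*b))),onz(T,t(*a),.07),onz(S,s(*b),.07))
print(onz(T,t(667,97),.07))
P=[]
for a in((165,319),(311,314),(456,309),(601,304)):
    px=t(*a);q=onz(T,px,.069);P.append(q);z=d[round(px[1]),round(px[0])]
    o,r=ray(T,px);print("disc",q,"depth pt",o+r*z)
P=np.array(P);print(P.mean(0),np.diff(P,axis=0),np.degrees(np.arctan2(*(P[0]-P[3])[[0,1]])))
for a in((442,131),(404,188),(363,257)):print("side disc approx",onz(S,s(*a),.069))
E
```

```text
screw [ 0.60828425 -0.16210671  0.0706833 ] 0.0011531208808485056 [ 0.60886736 -0.16189706  0.07      ] [ 0.60814919 -0.1631733   0.07      ]
screw [ 0.48431033 -0.16533476  0.07077732] 0.0008994963359741438 [ 0.48468243 -0.16520853  0.07      ] [ 0.48417551 -0.16653804  0.07      ]
screw [ 0.49091169 -0.40093154  0.07155271] 0.0018680399480310343 [ 0.49170933 -0.40109314  0.07      ] [ 0.49065005 -0.40420943  0.07      ]
[ 0.61514433 -0.39778694  0.07      ]
disc [ 0.52800444 -0.19549455  0.069     ] depth pt [ 0.52797239 -0.19557967  0.06749249]
disc [ 0.52951947 -0.25373855  0.069     ] depth pt [ 0.52946551 -0.25408186  0.06623353]
disc [ 0.5310262  -0.31168265  0.069     ] depth pt [ 0.53099405 -0.31202929  0.06718884]
disc [ 0.53252236 -0.36976462  0.069     ] depth pt [ 0.53249121 -0.37026798  0.06705527]
[ 0.53026812 -0.28267009  0.069     ] [[ 0.00151503 -0.058244    0.        ]
 [ 0.00150674 -0.05794411  0.        ]
 [ 0.00149615 -0.05808197  0.        ]] -1.4850493594897969
side disc approx [ 0.5303868  -0.36735458  0.069     ]
side disc approx [ 0.53031212 -0.31359901  0.069     ]
side disc approx [ 0.52836074 -0.25508881  0.069     ]
```

Screws triangulated from two views put the panel at z ≈ 0.071. The discs lie at x ≈ 0.528–0.5325 and are 58 mm apart, which agrees with the text. Next I'll close the fingers and move above the row.

```bash
python3 - <<'E'
from cell import env,camera
import cv2
print(env.nose_length)
env.grip(0.0,20)
N=env.nose_length
env.reach([0.5325,-0.3695,0.13+N],[0,1,0,0])
s=env.get_state();print(s['time'],s['tcp_pos'],s['orientation'],s['force'],s['opening'])
for n in("side","wrist"):
    p,d=camera(n);cv2.imwrite(f"pics/{n}1.png",p)
E
```

```text
0.0726
2.5167 [ 0.53163238 -0.37115465  0.20292289] [ 5.65859661e-04  9.99999265e-01 -1.07248369e-03 -2.20048666e-05] [0.37071071 0.09605376 0.15444413] -0.0001660177301474491
```

View pics/side1.png

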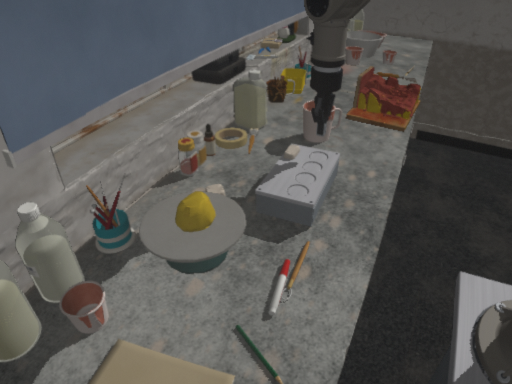

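View pics/wrist1.png

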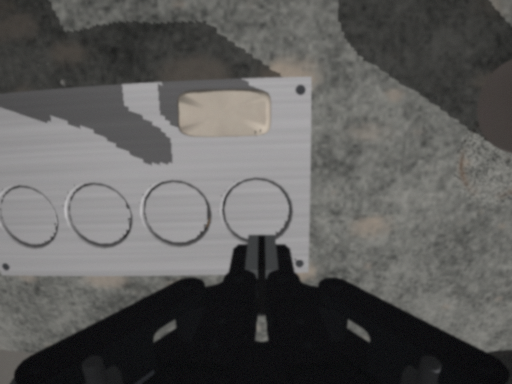

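The side view shows the closed fingertips above the right-hand disc, near (322,130). The wrist view shows the discs at about (257,210), (176,212), (99,214) and (27,216). I'll cross-check those positions, then feel the first disc.

```bash
cat > feel.py <<'E'
from cell import env
N=env.nose_length
def feel(x,y,stop=8):
    env.movel([x,y,.085+N],velocity=.12)
    env.movel([x,y,.074+N],velocity=.05)
    s=env.get_state();print("above",s['time'],s['tcp_pos']-[x,y,.074+N],s['force'])
    h=env.movel([x,y,.058+N],velocity=.012,stop_force=stop)
    s=env.get_state();z=s['tcp_pos'][2]-N;print("hit",h,"tip z",z,s['force'],s['tcp_pos'][:2]);return h,z
E
python3 - <<'E'
from h import *
from feel import *
from cell import calibration
W=calibration("wrist")
for p in((257,210),(176,212),(99,214),(27,216)):print(onz(W,p,.069))
print(feel(0.5325,-0.3698))
env.movel([0.5325,-0.3698,.085+N],velocity=.08)
E
```

```text
[ 0.5319826  -0.36942071  0.069     ]
[ 0.53057007 -0.31105945  0.069     ]
[ 0.5289599  -0.25325018  0.069     ]
[ 0.52707489 -0.19466593  0.069     ]
above 3.5083 [-0.00012455  0.00010298 -0.00016772] [-0.7342086  -0.32270002  0.98066789]
hit True tip z 0.0681612928261614 [-0.48663251  0.31805622  4.95640326] [ 0.53253436 -0.36980189]
(True, np.float64(0.0681612928261614))
```

The wrist view agrees with the top view to within 1 mm. Disc 4 is solid: contact came at 68.2 mm with no give. I'll carry on along the row.

```bash
python3 - <<'E'
from feel import *
import cv2
from cell import camera
for x,y in((.5309,-.3115),(.5293,-.2536),(.5277,-.1953)):
    h,z=feel(x,y)
    if z<.0655:
        env.dwell(.15)
        print("gives",env.get_state()['tcp_pos'][2]-N,env.get_state()['force'])
        env.movel([x,y,.085+N],velocity=.08);env.movel([x,y,.16+N],velocity=.12);break
    env.movel([x,y,.085+N],velocity=.08)
env.dwell(.8)
s=env.get_state();print(s['time'],s['tcp_pos'],s['force'])
for n in("side","top"):
    p,d=camera(n);cv2.imwrite(f"pics/{n}2.png",p)
E
```

```text
above 5.55 [-0.00046558 -0.00032444 -0.00073726] [ 0.23952288  0.12910922 -0.43033416]
hit True tip z 0.06817346863341095 [-0.58194951  0.21640033  4.59512279] [ 0.53095268 -0.31153237]
above 7.6 [-0.00048254 -0.00038414 -0.00068466] [0.99851331 0.5774447  0.9360417 ]
hit True tip z 0.06815582614373661 [-0.79983141  1.15514104  4.88784324] [ 0.52936139 -0.25361034]
above 9.65 [-0.00046332 -0.0004362  -0.00066767] [-0.52505415 -0.05973701  0.54089496]
hit True tip z 0.06209555656024901 [-0.91491323  0.40427355  6.24970905] [ 0.52777671 -0.19529442]
gives 0.06211284400709266 [-0.96111735  0.9727483   6.17252105]
12.7917 [ 0.52772625 -0.19529812  0.23262497] [0.22672437 0.52364743 0.605401  ]
```

View pics/side2.png

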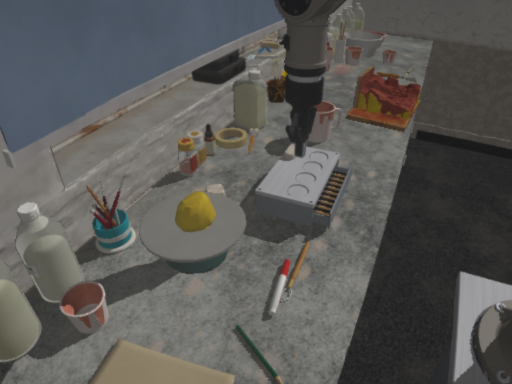

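View pics/top2.png

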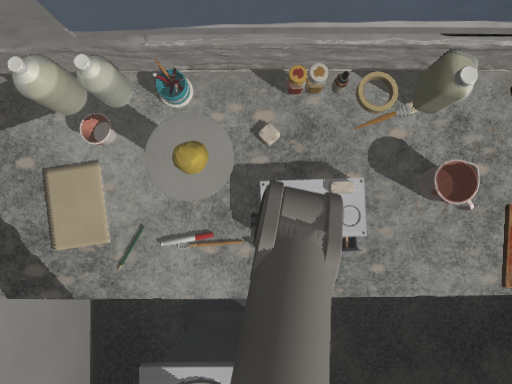

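The fourth disc (far left, y = −0.195) gave by 6 mm, and the drawer is out. In the top view its front edge is at about (348,250). The loose things look unmoved: the blocks at (342,187) and (269,134), and the pens at (187,239) and (217,243). I'll measure how far the drawer stands out and whether the button has come back up.

```bash
python3 - <<'E'
from h import *
from cell import env,camera,calibration
env.reach([0.5277,-0.26,0.36],[0,1,0,0]);env.dwell(.3)
W=calibration("wrist");p,d=camera("wrist");cv2.imwrite("pics/wrist3.png",p);np.save("pics/w3.npy",d)
T=calibration("top");t,dt=camera("top")
for v in range(236,254):
    o,r=ray(T,(356,v));q=o+r*dt[v,356];print(v,q.round(4),t[v,356])
K=np.array([[W['fx'],0,W['cx']],[0,W['fy'],W['cy']],[0,0,1]])
for c in([.5277,-.1953,.068],[.5293,-.2536,.068],[.5309,-.3115,.068]):
    u=cv2.projectPoints(np.array([c]),W['rvec'],W['tvec'],K,np.array([W['k1'],0,0,0,0.]))[0][0,0].round().astype(int)
    print("disc px",u)
    if 5<u[0]<507 and 5<u[1]<379:
        z=np.median(d[u[1]-4:u[1]+5,u[0]-4:u[0]+5]);o,r=ray(W,u.astype(float));print((o+r*z))
a=cv2.imread("pics/top0.png").astype(int)
D=np.abs(a-t).max(2)
for n,(u,v) in dict(b3=(342,187),b2=(269,134),marker=(187,239),tool=(217,243)).items():print(n,D[v-9:v+10,u-14:u+15].mean(),np.median(D[v-9:v+10,u-14:u+15]))
cv2.imwrite("pics/top3z.png",cv2.resize(t[115:260,150:380],None,fx=3.4,fy=3.4,interpolation=cv2.INTER_CUBIC))
print(env.get_state()['time'])
E
```

```text
236 [ 0.527  -0.2192  0.6673] [103 109 113]
237 [ 0.5262 -0.2193  0.6669] [103 109 113]
238 [ 0.5256 -0.2189  0.6683] [103 109 113]
239 [ 0.5249 -0.2188  0.6686] [103 109 113]
240 [ 0.5241 -0.219   0.6677] [103 109 113]
241 [ 0.5233 -0.2191  0.6674] [102 108 112]
242 [ 0.5226 -0.2191  0.6675] [103 110 113]
243 [ 0.5221 -0.2185  0.6695] [102 109 112]
244 [ 0.5214 -0.2185  0.6695] [103 109 112]
245 [ 0.5206 -0.2186  0.6688] [103 110 113]
246 [ 0.5198 -0.2187  0.6687] [103 109 113]
247 [ 0.5192 -0.2184  0.6695] [103 109 112]
248 [ 0.5185 -0.2183  0.6699] [104 110 113]
249 [ 0.5179 -0.218   0.671 ] [104 110 114]
250 [ 0.5171 -0.2181  0.6704] [104 110 113]
251 [ 0.5165 -0.2179  0.6711] [105 111 114]
252 [ 0.5159 -0.2178  0.6716] [106 112 116]
253 [ 0.5152 -0.2176  0.6722] [105 111 116]
disc px [208 166]
[ 0.52805891 -0.19559356  0.06827818]
disc px [256 165]
[ 0.52922814 -0.25382196  0.06823978]
disc px [304 164]
[ 0.53052221 -0.31186534  0.06811758]
b3 87.28675136116152 111.0
b2 3.607985480943739 4.0
marker 4.168784029038113 4.0
tool 3.9092558983666064 4.0
13.9167
```

View pics/wrist3.png

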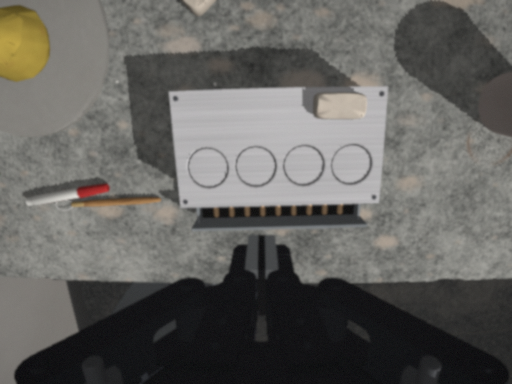

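View pics/top3z.png

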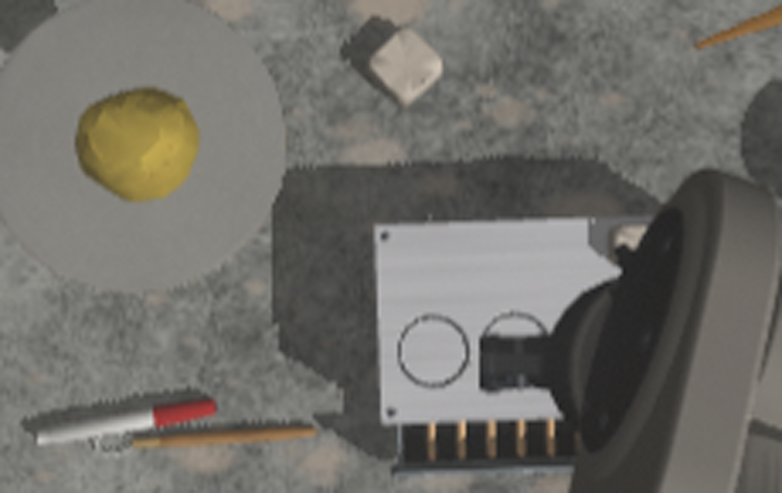

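The wrist view shows all four discs level, with the pressed one at (208,166) and z = 68.3 mm. The drawer front runs along row ~224 and the block is at (341,105). Next I'll measure the drawer's travel and the block's position.

```bash
python3 - <<'E'
from h import *
from cell import calibration,env
W=calibration("wrist");T=calibration("top");d=np.load("pics/w3.npy")
for u in(230,330):
  for v in range(203,232,2):
    o,r=ray(W,(u,v));print(u,v,(o+r*d[v,u]).round(4))
print("b3 now",onz(W,(341,105.5),.084),"before",onz(T,(250+553/6-.4,165+133/6-.4),.084))
print(env.get_state()['force'])
E
```

```text
230 203 [ 0.4814 -0.2214  0.0693]
230 205 [ 0.4792 -0.2215  0.0707]
230 207 [ 0.4617 -0.2167  0.0276]
230 209 [ 0.4584 -0.2165  0.0268]
230 211 [ 0.4551 -0.2163  0.0259]
230 213 [ 0.4525 -0.2163  0.0271]
230 215 [ 0.4487 -0.216   0.0249]
230 217 [ 0.4424 -0.215   0.0165]
230 219 [ 0.4418 -0.2156  0.023 ]
230 221 [ 0.4428 -0.2166  0.0332]
230 223 [ 0.4425 -0.2173  0.0398]
230 225 [ 0.4425 -0.218   0.0472]
230 227 [ 0.4422 -0.2186  0.0534]
230 229 [ 0.4392 -0.2185  0.0531]
230 231 [ 0.4136 -0.2126  0.0013]
330 203 [ 0.4821 -0.3464  0.0715]
330 205 [ 0.4632 -0.3581  0.0233]
330 207 [ 0.4594 -0.3589  0.0211]
330 209 [ 0.4569 -0.3587  0.0227]
330 211 [ 0.4538 -0.359   0.0223]
330 213 [ 0.4507 -0.3592  0.0223]
330 215 [ 0.4465 -0.3601  0.0192]
330 217 [ 0.4465 -0.3584  0.0274]
330 219 [ 0.4462 -0.3569  0.0343]
330 221 [ 0.4455 -0.3557  0.0401]
330 223 [ 0.4455 -0.3541  0.0476]
330 225 [ 0.4455 -0.3525  0.0547]
330 227 [ 0.4422 -0.353   0.0535]
330 229 [ 0.4168 -0.366   0.0014]
330 231 [ 0.4135 -0.3663  0.0014]
b3 now [ 0.59972567 -0.34879778  0.084     ] before [ 0.60009247 -0.34832939  0.084     ]
[-0.62608269 -0.56791627  0.36026108]
```

The drawer's outer face is at x ≈ 0.439, against the cabinet face at about 0.479, so it stands about 40 mm out. The block on the panel moved less than 1 mm, within measuring error. I'll hand the job in.

```bash
python3 -c "
from cell import job,env
job.job_done();print(env.get_state()['time'])"
```

```text
the job is handed in; nothing more can be done
the job is handed in; nothing more can be done
```

The drawer is open, and I handed the job in after about 14 s of robot time. With the fingers closed I felt the discs from right to left. The first three were solid, with contact at 68.2 mm. The leftmost, at (0.528, −0.195), sank 6 mm under about 6 N and released the drawer.

My last checks before handing in:
- **Drawer:** it stands about 40 mm out.
- **Catch button:** it is back up, at 68.3 mm, level with the other discs.
- **Block on the panel:** it is within 1 mm of where it lay.
- **Bench block, marker and loop tool:** the top camera showed no change around any of them.
- **Gripper:** it was well clear of everything, with only about 1 N of sensor noise on the force reading.

No check failed or disagreed beyond 1–2 mm of calibration error.

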